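Swap the test cap for the transit cap on a valve

ROBOT

A 6-joint arm with a two-finger parallel gripper is mounted at the origin on the work surface. World frame = base frame: x ahead of the robot, y to its left, z up, the work surface at z = 0. Lengths are in m, angles in degrees, forces in N, time in s.
With the tool pointing down it reaches from about 0.35 to 0.875 m from the base axis. Payload 4.2 kg.
Tool frame: the origin (TCP) lies between the finger pads; the fingertips stand 25 mm ahead of it and the grasp point (between the pads) lies 6 mm ahead of it (r.tips_ahead is the distance from the TCP to the fingertips, in m); z points along the fingers, y is the direction in which the jaws open and shut (so a half turn about z gives the same grasp; the last joint's range is limited). The gripper opens to 87 mm and grips with 3 to 60 N. Pads are 19 mm wide; open, the fingers measure 117 mm over their backs; the gripper's body (75 mm by 190 mm) begins 51 mm behind the grasp point.
Start: joints at [-57.261, 22.042, 0.453, 0, -68.411, -14.817], TCP at [0.192, -0.595, 0.248] pointing down, gripper open.
Joint ranges: [-179.83, 179.83], [-69.29, 118.12], [-61.27, 80.66], [-181.25, 117.63], [-171.15, -9.14], [-177.46, 177.46]. Speed limits (degrees/s): [159.86, 159.86, 180, 180, 180, 180].

INTERFACE

Orientations are given as a 3x3 rotation matrix whose columns are the frame's x, y, z axes.
In Python, from station import r, vision, finish_job gives the robot as it stands.
- The arm moves only by the shell command python3 -m jog 'ROWS'. ROWS is a JSON object of lists of equal length, an entry for each row: "rot": the turn, a rotation vector about the world's x, y, z in degrees, a list of three; "delta_pos": the shift along the world's x, y, z in mm, a list of three; "grip": the opening in per cent of the stroke, from 0 (shut) to 100 (fully open). A call has 1 to 10 rows; each row shifts and turns the commanded pose from where the row before left it; what a row does not reach is not made up. A row lasts 1/12 s, in which the tool goes at most 41.7 mm and 7.16 degrees, less where a joint would pass 70% of its speed; a pose out of reach is approached as far as the arm can. A call with a gripper value outside its range is refused whole. The fingers move at their own pace and stop on an object; the grip force is fixed at half the most. Time passes only in rows, so rows that do not move let the fingers close. It gives the time, the measured TCP pose, the force and the opening at its end, in the units of the state.
- r.sense(): the state, without advancing time (a new reading comes with each control period).
- vision.capture(name): name is "scene" or "side" or "wrist"; returns a dict with "frame" (384x512x3 uint8, red, green, blue), "K" (3x3 intrinsics, pixels), "k1" (the pictures are not rectified: a ray, as slopes to the right and down, at radius r is drawn at 1 + k1 r^2 times it, then the intrinsics apply), "xyz" and "orientation" of the camera in the world. Camera axes: x right, y up, looking along -z (the intrinsics and any distortion apply to the point x, -y, -z); pixel columns grow to the right and rows downward; lengths in m; the calibration is good to about 2 mm. A picture is of the moment at which its call begins. There is no depth.
- finish_job(): hands the job in, once; it reports no verdict.
The state is a dict: "time_s": time; "joints": joint angles; "joint_velocities": joint speeds; "effort": joint torques, N m; "tcp_pos": TCP position; "ee_rot": TCP orientation; "wrist_force": force on the tool from outside, world axes, zero at the start; "moment": the same for the moment, N m; "gripper_width": opening from 0.0 (shut) to 1.0 (fully open).
Only numpy, scipy, OpenCV 4.12 (cv2) and the standard library are available. Lean on these libraries where they do the work, as an engineer would, in place of code of your own. Each camera call takes 0.05 s, during which the arm holds its last target. There are 200 camera calls.

TASK

The valve in the fixture has passed its test. Pull the orange test cap straight up off its neck and stand it lengthwise on the narrow raised white rest and let go of it; then press the blue transit cap onto the neck until it snaps fully home, flush on the valve. Leave the yellow vented cap, the grease tin and the screwdriver where they are.

Things in the scene. Friction and masses are not known exactly. Their poses are not given: they have to be found in the camera images.
- valve: Fixed champagne metal valve block, 100 mm along x, 64 mm along y, top 68 mm above the table, on a fixture plate 130 x 90 mm. Origin: on the table under its centre.
- neck (a point): Centre of the valve's flat top (the shoulder), where a cap's rim lies when home; x along the valve, z up. From here a black neck rises 28 mm, 64 mm along x, 24 mm along y, top edges rounded at 6 mm: about 2.5 mm of play inside a cap.
- detent (a point): Middle of the neck, 12 mm above the shoulder, level with the two steel spring noses in its long (y) faces, which snap over a cap's inner ribs. About 13 to 18 N straight up pulls a cap off, 11 to 16 N straight down presses one on, and the noses then draw it home; a cap merely laid on stops about 15 mm short of home.
- test_cap: Orange plastic cap with a steel-coloured band, 0.08 to 0.15 kg, snapped home on the neck at the start. Outside 80 mm (x) by 48 mm (y), cavity open below 69 x 37 x 32 mm, ribs inside the long walls. Roof at 38 mm; on it a solid grip fin, 56 mm along x, 18 mm thick along y, top at 66 mm. Origin: centre of the lower rim, z up, x along the fin; either way round fits.
- transit_cap: Plain blue plastic cap, 0.08 to 0.15 kg, standing loose on the table at the start. Outside 80 mm (x) by 48 mm (y), cavity open below 69 x 37 x 32 mm, ribs inside the long walls. Roof at 38 mm; on it a solid grip fin, 56 mm along x, 18 mm thick along y, top at 66 mm. Origin: centre of the lower rim, z up, x along the fin; either way round fits.
- rest_top (a point): Centre of the level top face of the fixed raised rest: a white bar 130 mm long (x) and 44 mm wide (y), top 70 mm above the table, on an aluminium foot 130 x 80 mm. A cap set along it stands on its rim; set across it, it would drop over the bar.
- vented_cap: Bystander: yellow cap with black vent slots, same shape as the other caps, standing on the table, to be left alone. Origin: centre of the lower rim.
- tin: Bystander: round grease tin, 78 mm diameter, 34 mm high, on the table. Origin: centre of its underside.
- driver: Bystander: green electric screwdriver lying on the table nearer the robot, about 230 mm long along its x, 40 mm thick. Origin: on the table under its middle.
Not all that is in view belongs to the job. What is meant by the test_cap is not red, and is the smaller of those in its own colour.

How it is judged:
By the outcome, as a careful person would: the job done as asked, in the order asked, and still so for the second after the job is handed in, with the robot touching nothing.
It also fails if it takes over 58 s, if anything falls off the work surface, if the arm or the gripper's body presses on something with over 40 N, if the wrist force passes 120 N, or if a joint passes its speed limit or range.

## Working session

There is one attempt and no reset: what is moved stays moved. The work goes in short steps, Python scripts to look and compute and a shell command to move; the robot and the scene stay as the last step left them, time stands still between calls to the robot, and variables do not carry over. Pictures are saved under pics/ and viewed, about 8 in all and at most 12, crops included, and the job is handed in when it is done.

```bash
ls; mkdir -p pics; cat > h.py <<'E'
import numpy as np, cv2
from station import r, vision
def cap(n):
    return vision.capture(n)
def save(c,name,crop=None,s=1):
    f=c["frame"][:,:,::-1]
    if crop: x0,y0,x1,y1=crop; f=f[y0:y1,x0:x1]
    cv2.imwrite("pics/"+name,cv2.resize(f,None,fx=s,fy=s,interpolation=cv2.INTER_CUBIC))
def ray(c,u,v):
    K=np.array(c["K"]); d=np.array([c["k1"],0,0,0,0],float)
    p=cv2.undistortPoints(np.array([[[u,v]]],float),K,d)[0,0]
    w=np.array(c["orientation"])@np.array([p[0],-p[1],-1.]); return np.array(c["xyz"],float),w/np.linalg.norm(w)
def onz(c,u,v,z):
    o,d=ray(c,u,v); return o+d*(z-o[2])/d[2]
def tri(*rs):
    A=0;b=0
    for o,d in rs:
        P=np.eye(3)-np.outer(d,d);A=A+P;b=b+P@o
    x=np.linalg.solve(A,b); return x,[1e3*np.linalg.norm((np.eye(3)-np.outer(d,d))@(x-o)) for o,d in rs]
def proj(c,X):
    R=np.array(c["orientation"]);p=R.T@(np.array(X)-np.array(c["xyz"]));a=np.array([p[0],-p[1]])/-p[2]
    a=a*(1+c["k1"]*(a@a)); K=np.array(c["K"]);return (K@np.array([*a,1]))[:2]
E
python3 - <<'E'
from h import *
a=cap("scene");b=cap("side");w=cap("wrist")
for n,c in zip(["scene","side","wrist"],[a,b,w]): print(n,np.round(c["xyz"],3),np.round(c["orientation"],3).tolist(),c["k1"],np.array(c["K"])[0,0])
f=np.hstack([cv2.resize(x["frame"],(400,300)) for x in (a,b)])
save(a,"scene0.png",s=1.5);save(b,"side0.png",s=1.5)
s=r.sense();print(s["time_s"],s["tcp_pos"],s["ee_rot"],s["gripper_width"])
E
```

```text
pics
scene [ 0.913 -0.409  0.597] [[0.671, -0.515, 0.534], [0.741, 0.452, -0.497], [0.014, 0.729, 0.685]] -0.08235551262343778 367.0104515522257
side [0.211 0.788 0.789] [[-0.927, 0.243, -0.287], [-0.376, -0.591, 0.714], [0.004, 0.769, 0.639]] -0.11191129023458155 447.44830433372243
wrist [ 0.114 -0.62   0.383] [[-0.308, -0.909, -0.283], [0.951, -0.293, -0.094], [0.003, -0.298, 0.955]] 0.03390074468338585 343.7472865028731
0.15 [ 0.19219803 -0.59427824  0.24673478] [[-9.51513762e-01 -3.07605548e-01 -6.22676679e-04]
 [-3.07606154e-01  9.51512537e-01  1.53158208e-03]
 [ 1.21361523e-04  1.64886060e-03 -9.99998633e-01]] 1.002064818845524
```

View pics/scene0.png

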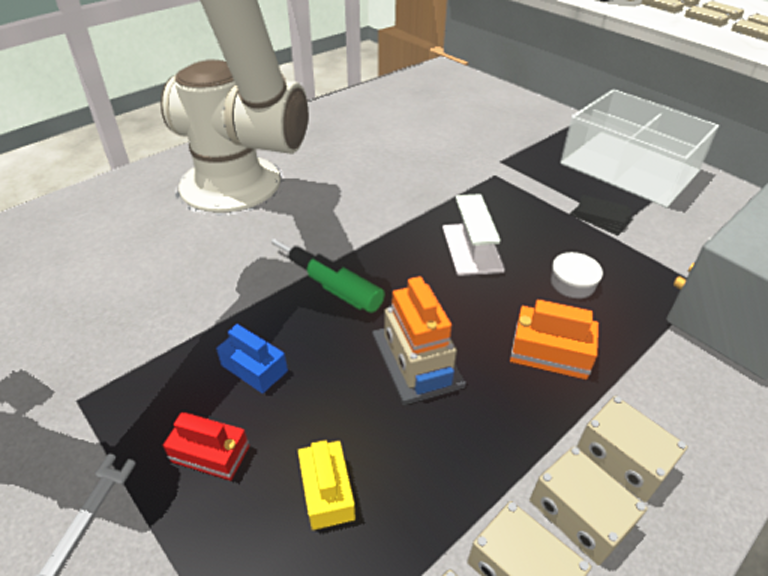

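View pics/side0.png

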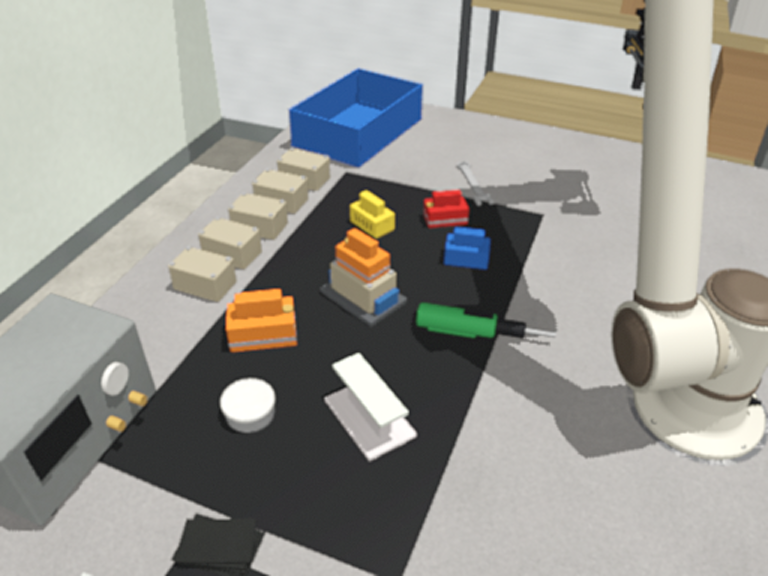

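Candidates for test_cap, in scene pixels (displayed/1.5):
- Orange cap on the valve, (280,210).
- Larger orange cap standing on the mat, (370,226).
- Red cap, (137,297).

The smaller orange one is on the valve, so I choose that. Transit cap: plain blue, (168,238). The other blue items are the label on the valve (290,253) and the bin at the back. I'll check this in a close crop.

```bash
python3 - <<'E'
from h import *
import pickle
a=cap("scene");b=cap("side");pickle.dump((a,b),open("ab.pkl","wb"))
def cr(c,x,y,w=64,s=4):
    f=cv2.resize(c["frame"][y:y+w,x:x+w,::-1],None,fx=s,fy=s,interpolation=cv2.INTER_CUBIC)
    for k in range(0,w,10):
        cv2.line(f,(k*s,0),(k*s,6),(255,255,255),1);cv2.line(f,(0,k*s),(6,k*s),(255,255,255),1)
    cv2.putText(f,f"{x},{y}",(10,250),0,.4,(255,255,255),1);return f
im=np.vstack([np.hstack([cr(a,250,180),cr(a,140,208),cr(a,290,124)]),np.hstack([cr(b,212,146),cr(b,280,140),cr(b,214,232)])])
cv2.imwrite("pics/crops.png",im)
E
```

```text
(no output)
```

View pics/crops.png

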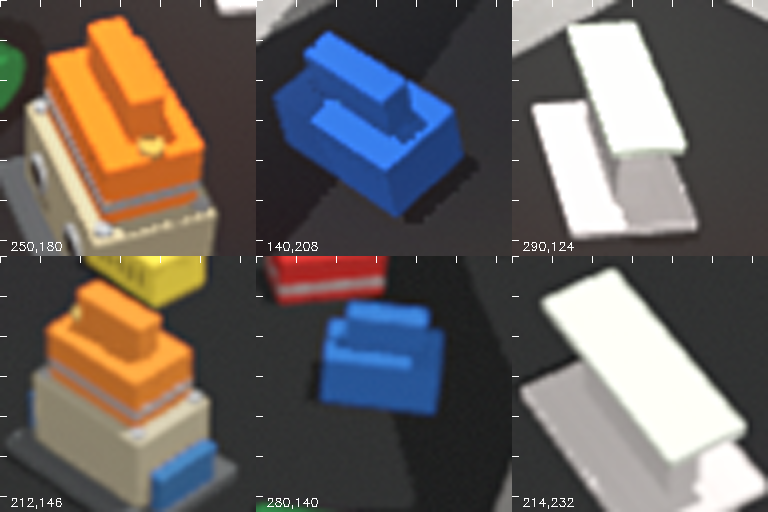

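The crops confirm the choice: the small orange cap with the steel band is snapped on the valve, plain blue is the transit cap, and the rest has a white top. Next, triangulate the top-face corners in both views.

```bash
python3 - <<'E'
from h import *
import pickle
a,b=pickle.load(open("ab.pkl","rb"))
D={"rest":([(304,130.5),(320.5,129.5),(333.2,161),(315.2,162.2)],[(221.7,243.7),(239.2,235),(272.2,274.7),(254,283.5)]),
"test":(np.array([(22,6.5),(31,4.25),(41.3,23.2),(32.8,26.6)])+(250,180),np.array([(19.5,9.9),(24.3,6.2),(40,16.2),(34.5,19.8)])+(212,146)),
"blue":(np.array([(12.5,12.5),(17.5,8),(38.5,20.5),(32.8,25.5)])+(140,208),np.array([(23.5,11.3),(43.3,13.3),(42.5,18),(22.5,16)])+(280,140))}
for n,(p,q) in D.items():
    p=np.array(p)-.4;q=np.array(q)-.4
    x,e=tri(ray(a,*p.mean(0)),ray(b,*q.mean(0)));print(n,np.round(x*1e3,1),np.round(e,1))
    for c,P in ((a,p),(b,q)):
        X=np.array([onz(c,*u,x[2])[:2] for u in P]);(cx,cy),wh,an=cv2.minAreaRect((X*1e3).astype(np.float32))
        long=max([X[(i+1)%4]-X[i] for i in range(4)],key=np.linalg.norm)
        print("  ",round(cx,1),round(cy,1),np.round(wh,0),"yaw",round(np.degrees(np.arctan2(long[1],long[0]))%180,1))
E
```

```text
rest [460.1 207.9  64.8] [1.3 1.3]
   458.4 210.9 [ 45. 137.] yaw 143.6
   462.1 205.5 [ 46. 134.] yaw 144.0
test [575.7 -38.4 129.6] [0.1 0.1]
   575.7 -38.1 [19. 58.] yaw 156.4
   576.5 -38.9 [20. 60.] yaw 155.4
blue [ 436.7 -216.8   62.9] [0.3 0.3]
   436.4 -217.1 [58. 16.] yaw 13.4
   436.6 -217.2 [57. 23.] yaw 12.6
```

```bash
python3 -m jog '{"rot":[[0,0,-6],[0,0,-6],[0,0,-6],[0,0,-6],[0,0,-6],[0,0,-6],[0,0,-6],[0,0,0],[0,0,0],[0,0,0]],"delta_pos":[[22,32,0],[22,32,0],[22,32,0],[22,32,0],[22,32,0],[22,32,0],[22,32,0],[22,32,0],[22,32,0],[22,32,0]],"grip":[100,100,100,100,100,100,100,100,100,100]}' && python3 -m jog '{"rot":[[0,0,0],[0,0,0],[0,0,0],[0,0,0],[0,0,0],[0,0,0],[0,0,0],[0,0,0],[0,0,0]],"delta_pos":[[22,32,0],[22,32,0],[22,32,0],[22,32,0],[22,32,0],[22,32,0],[22,32,0],[10,12,0],[0,0,0]],"grip":[100,100,100,100,100,100,100,100,100]}'
python3 - <<'E'
from h import *
import pickle
w=cap("wrist");pickle.dump(w,open("w1.pkl","wb"));save(w,"w1.png")
R=w["orientation"];print(w["xyz"])
t=np.radians(156);u=np.array([np.cos(t),np.sin(t),0]);v=np.array([-u[1],u[0],0]);c=np.array([.576,-.0385,.134])
for s,q in((1,1),(1,-1),(-1,-1),(-1,1)):print(np.round(proj(w,c+u*.028*s+v*.009*q),1))
E
```

```text
time_s: 1.08
tcp_pos: [0.4129, -0.2731, 0.2478]
ee_rot: [[-0.913, 0.407, 0.001], [0.407, 0.913, -0.0], [-0.001, 0.0, -1.0]]
wrist_force: [1.9, 0.0, -0.4]
gripper_width: 1.004
time_s: 1.83
tcp_pos: [0.578, -0.0361, 0.2468]
ee_rot: [[-0.915, 0.404, -0.0], [0.404, 0.915, -0.0], [0.0, -0.0, -1.0]]
wrist_force: [0.5, 1.4, 0.5]
gripper_width: 1.001
[ 0.50237559 -0.00279049  0.38334661]
[244.7 150.6]
[269.1 150.6]
[268.4 220.5]
[245.5 220.4]
```

View pics/w1.png

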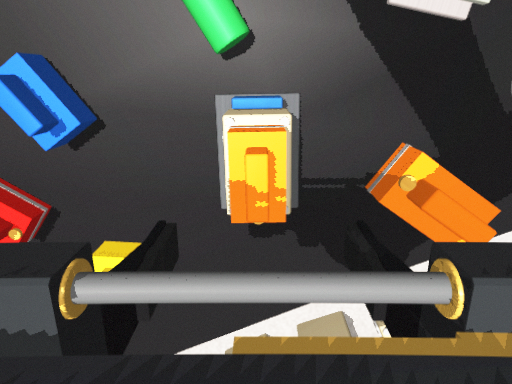

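The fin lies straight between the jaws, spanning columns 246–268 from row 148 down, which agrees with the prediction of 245–269. Descend and grip.

```bash
python3 -m jog '{"rot":[[0,0,0],[0,0,0],[0,0,0],[0,0,0],[0,0,0],[0,0,0],[0,0,0],[0,0,0],[0,0,0],[0,0,0]],"delta_pos":[[-2,-2,-28],[0,0,-28],[0,0,-28],[0,0,-20],[0,0,-9],[0,0,0],[0,0,0],[0,0,0],[0,0,0],[0,0,0]],"grip":[60,60,60,60,60,60,0,0,0,0]}' && python3 -m jog '{"rot":[[0,0,0],[0,0,0],[0,0,0],[0,0,0],[0,0,0],[0,0,0]],"delta_pos":[[0,0,0],[0,0,0],[0,0,0],[0,0,0],[0,0,0],[0,0,0]],"grip":[0,0,0,0,0,0]}'
```

```text
time_s: 2.72
tcp_pos: [0.5749, -0.0408, 0.136]
ee_rot: [[-0.913, 0.407, 0.003], [0.407, 0.913, 0.0], [-0.002, 0.002, -1.0]]
wrist_force: [1.1, 0.8, 0.3]
gripper_width: 0.385
time_s: 3.22
tcp_pos: [0.5755, -0.0391, 0.1355]
ee_rot: [[-0.914, 0.406, 0.004], [0.406, 0.914, 0.002], [-0.002, 0.004, -1.0]]
wrist_force: [0.4, 5.6, 1.5]
gripper_width: 0.206
```

```bash
python3 -m jog '{"rot":[[0,0,0],[0,0,0],[0,0,0],[0,0,0],[0,0,0],[0,0,0],[0,0,0],[0,0,0],[0,0,0],[0,0,0]],"delta_pos":[[0,0,3],[0,0,3],[0,0,3],[0,0,3],[0,0,3],[0,0,4],[0,0,4],[0,0,4],[0,0,4],[0,0,4]],"grip":[0,0,0,0,0,0,0,0,0,0]}'  && python3 -m jog '{"rot":[[0,0,0],[0,0,0],[0,0,0],[0,0,0],[0,0,0],[0,0,0]],"delta_pos":[[0,0,10],[0,0,15],[0,0,15],[0,0,15],[0,0,0],[0,0,0]],"grip":[0,0,0,0,0,0]}'
python3 - <<'E'
from h import *
a=cap("scene");b=cap("side");
cv2.imwrite("pics/lift.png",np.hstack([cv2.resize(a["frame"][80:280,170:370,::-1],(400,400)),cv2.resize(b["frame"][60:260,140:340,::-1],(400,400))]))
E
```

```text
time_s: 4.05
tcp_pos: [0.5739, -0.0413, 0.1701]
ee_rot: [[-0.913, 0.408, -0.0], [0.408, 0.913, -0.0], [0.0, -0.001, -1.0]]
wrist_force: [-0.6, -0.5, -1.3]
gripper_width: 0.203
time_s: 4.55
tcp_pos: [0.5745, -0.0408, 0.2255]
ee_rot: [[-0.913, 0.408, 0.002], [0.408, 0.913, 0.001], [-0.002, 0.001, -1.0]]
wrist_force: [-1.0, -0.2, -1.0]
gripper_width: 0.204
```

View pics/lift.png

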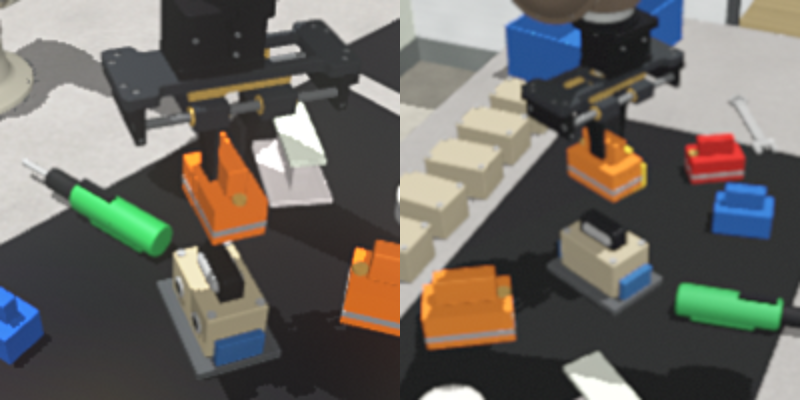

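The orange cap is off and held, and the neck is bare. Take it over the rest.

```bash
python3 -m jog '{"rot":[[0,0,-4],[0,0,-4],[0,0,-4],[0,0,0],[0,0,0],[0,0,0],[0,0,0],[0,0,0],[0,0,0],[0,0,0]],"delta_pos":[[-14.3,31,0],[-14.3,31,0],[-14.3,31,0],[-14.3,31,0],[-14.3,31,0],[-14.3,31,0],[-14.3,31,0],[-14.3,31,0],[0,0,-30],[0,0,-30]],"grip":[0,0,0,0,0,0,0,0,0,0]}'  && python3 -m jog '{"rot":[[0,0,0],[0,0,0],[0,0,0]],"delta_pos":[[0,0,-10],[0,0,0],[0,0,0]],"grip":[0,0,0]}'
python3 - <<'E'
from h import *
a=cap("scene");b=cap("side");s=r.sense()
import pickle;pickle.dump((a,b),open("ab2.pkl","wb"))
ims=[]
for c,(x,y) in ((a,(265,80)),(b,(190,200))):
    f=c["frame"][:,:,::-1].copy()[y:y+100,x:x+100]
    ims.append(cv2.resize(f,(400,400),interpolation=cv2.INTER_CUBIC))
cv2.imwrite("pics/rest.png",np.hstack(ims))
# valve shoulder/neck: dark neck mask on bare valve not yet used
print(s["tcp_pos"])
E
```

```text
time_s: 5.48
tcp_pos: [0.4596, 0.2095, 0.1647]
ee_rot: [[-0.811, 0.585, 0.003], [0.585, 0.811, 0.003], [-0.001, 0.004, -1.0]]
wrist_force: [-0.3, -0.0, -2.2]
gripper_width: 0.202
time_s: 5.73
tcp_pos: [0.4601, 0.2068, 0.1544]
ee_rot: [[-0.809, 0.588, -0.001], [0.588, 0.809, -0.002], [-0.0, -0.002, -1.0]]
wrist_force: [0.6, 0.7, -1.0]
gripper_width: 0.204
[0.46095621 0.2073886  0.15589592]
```

View pics/rest.png

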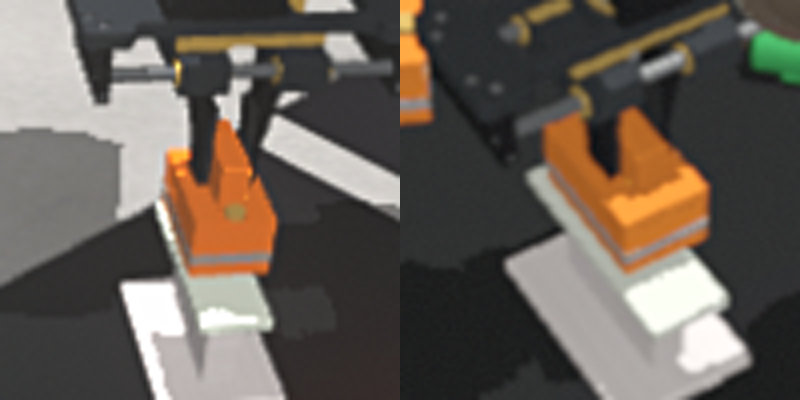

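The cap is lined up along the bar in both views. Lower it until it touches.

```bash
python3 -m jog '{"rot":[[0,0,0],[0,0,0],[0,0,0],[0,0,0],[0,0,0],[0,0,0]],"delta_pos":[[0,0,-5],[0,0,-4],[0,0,-3],[0,0,-2],[0,0,-2],[0,0,0]],"grip":[0,0,0,0,0,0]}'
python3 - <<'E'
from h import *
a=cap("scene");b=cap("side")
ims=[]
for c,(x,y) in ((a,(265,80)),(b,(190,200))):
    f=c["frame"][:,:,::-1].copy()[y:y+100,x:x+100]
    ims.append(cv2.resize(f,(400,400),interpolation=cv2.INTER_CUBIC))
cv2.imwrite("pics/rest2.png",np.hstack(ims))
E
```

```text
time_s: 6.33
tcp_pos: [0.4596, 0.207, 0.1381]
ee_rot: [[-0.808, 0.588, -0.001], [0.588, 0.808, -0.001], [0.0, -0.001, -1.0]]
wrist_force: [0.6, 0.1, -0.8]
gripper_width: 0.207
```

View pics/rest2.png

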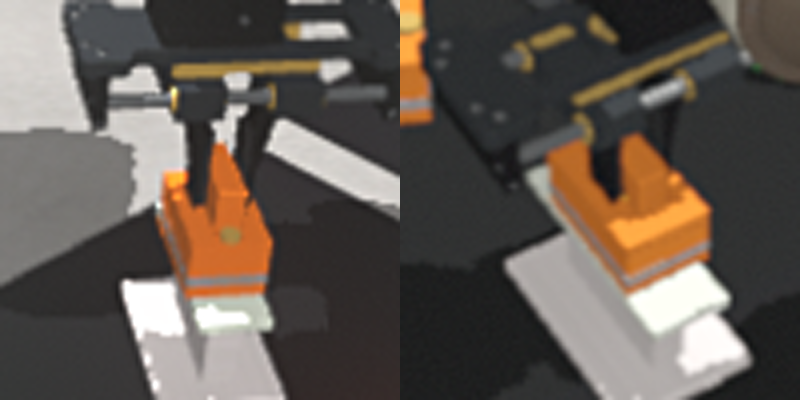

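Still just hovering, with roughly equal overhang on both sides, so the cap is centred. Lower it to contact.

```bash
J='python3 -m jog'; python3 -m jog '{"rot":[[0,0,0],[0,0,0],[0,0,0]],"delta_pos":[[0,0,-1],[0,0,-0.5],[0,0,0]],"grip":[0,0,0]}'; python3 -m jog '{"rot":[[0,0,0],[0,0,0],[0,0,0]],"delta_pos":[[0,0,-1],[0,0,0],[0,0,0]],"grip":[0,0,0]}'
```

```text
time_s: 6.68
tcp_pos: [0.46, 0.2073, 0.1374]
ee_rot: [[-0.809, 0.588, 0.0], [0.588, 0.809, 0.0], [-0.0, 0.0, -1.0]]
wrist_force: [-0.6, -0.0, 1.3]
gripper_width: 0.199
time_s: 6.93
tcp_pos: [0.46, 0.2074, 0.1373]
ee_rot: [[-0.809, 0.588, 0.001], [0.588, 0.809, 0.0], [-0.0, 0.001, -1.0]]
wrist_force: [-3.9, 0.0, 7.5]
gripper_width: 0.201
```

Contact at 7.5 N, at the predicted height. Release and rise.

```bash
python3 -m jog '{"rot":[[0,0,0],[0,0,0],[0,0,0],[0,0,0],[0,0,0],[0,0,0],[0,0,0],[0,0,0],[0,0,0],[0,0,0]],"delta_pos":[[0,0,0.5],[0,0,0],[0,0,0],[0,0,0],[0,0,5],[0,0,15],[0,0,30],[0,0,30],[0,0,30],[0,0,0]],"grip":[60,60,60,60,60,60,60,60,60,60]}'
python3 - <<'E'
from h import *
a=cap("scene");b=cap("side");w=cap("wrist")
import pickle;pickle.dump((a,b,w),open("ab3.pkl","wb"))
ims=[]
for c,(x,y) in ((a,(265,80)),(b,(190,200))):
    f=c["frame"][:,:,::-1].copy()[y:y+100,x:x+100]
    ims.append(cv2.resize(f,(380,380),interpolation=cv2.INTER_CUBIC))
# neck crops
for c,(x,y) in ((a,(240,180)),(b,(205,150))):
    f=c["frame"][:,:,::-1].copy()[y:y+80,x:x+80];ims.append(cv2.resize(f,(380,380),interpolation=cv2.INTER_CUBIC))
im=np.vstack([np.hstack(ims[:2]),np.hstack(ims[2:])]);cv2.imwrite("pics/rest3.png",cv2.resize(im,(600,600)))
E
```

```text
time_s: 7.77
tcp_pos: [0.4628, 0.2088, 0.2534]
ee_rot: [[-0.809, 0.587, 0.011], [0.587, 0.809, 0.007], [-0.005, 0.012, -1.0]]
wrist_force: [0.2, 0.5, 0.6]
gripper_width: 0.599
```

View pics/rest3.png

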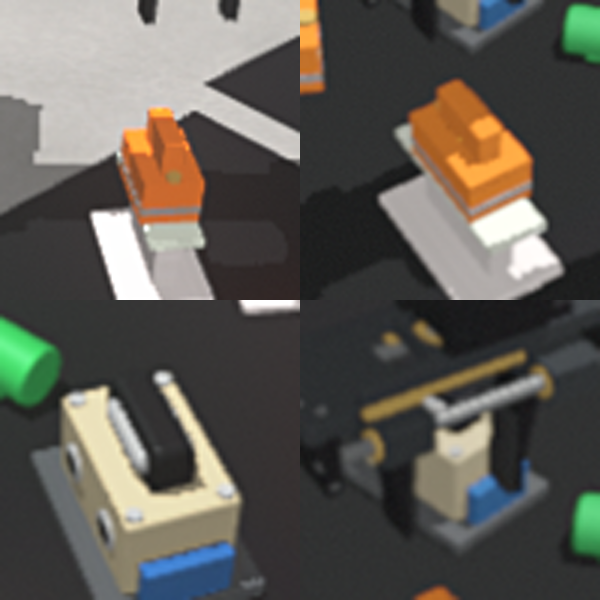

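The orange cap stands level on the rest. Now to the blue cap.

```bash
python3 -m jog '{"rot":[[0,0,7],[0,0,7],[0,0,7],[0,0,7],[0,0,7],[0,0,7],[0,0,7],[0,0,0],[0,0,0],[0,0,0]],"delta_pos":[[-2.4,-38.7,0],[-2.4,-38.7,0],[-2.4,-38.7,0],[-2.4,-38.7,0],[-2.4,-38.7,0],[-2.4,-38.7,0],[-2.4,-38.7,0],[-2.4,-38.7,0],[-2.4,-38.7,0],[-2.4,-38.7,0]],"grip":[60,60,60,60,60,60,60,60,60,60]}' ;python3 -m jog '{"rot":[[0,0,0],[0,0,0],[0,0,0],[0,0,0],[0,0,0]],"delta_pos":[[-2.4,-38.7,-30],[0,0,-30],[0,0,-20],[0,0,0],[0,0,0]],"grip":[60,60,60,60,60]}'
python3 - <<'E'
from h import *
import pickle
w=cap("wrist");save(w,"w2.png")
for z in(.066,):
  t=np.radians(13);u=np.array([np.cos(t),np.sin(t),0]);v=np.array([-u[1],u[0],0]);c=np.array([.4367,-.2168,z])
  for s,q in((1,1),(1,-1),(-1,-1),(-1,1)):print(np.round(proj(w,c+u*.028*s+v*.009*q),1))
f=w["frame"].astype(int);m=((f[:,:,2]>f[:,:,0]+60)&(f[:,:,2]>120)).astype(np.uint8)
n,l,st,ce=cv2.connectedComponentsWithStats(m);print(st[1:][st[1:,4]>100])
b=cap("side");a=cap("scene");pickle.dump((a,b,w),open("ab4.pkl","wb"))
E
```

```text
time_s: 8.75
tcp_pos: [0.4363, -0.1635, 0.2452]
ee_rot: [[-0.986, -0.168, -0.003], [-0.168, 0.986, 0.0], [0.003, 0.001, -1.0]]
wrist_force: [1.4, 0.2, -0.6]
gripper_width: 0.598
time_s: 9.17
tcp_pos: [0.4345, -0.1949, 0.1696]
ee_rot: [[-0.986, -0.168, -0.005], [-0.168, 0.986, 0.0], [0.005, 0.001, -1.0]]
wrist_force: [0.6, -0.0, 0.2]
gripper_width: 0.599
[245.4 224.5]
[221.8 225.8]
[214.6 153.8]
[239.8 152.4]
[[ 198  126   66  102 5904]]
```

View pics/w2.png

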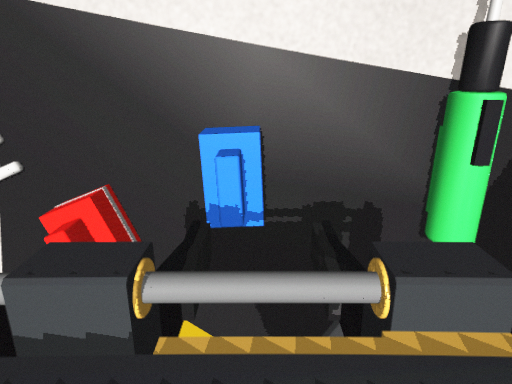

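```bash
python3 - <<'E'
from h import *
import pickle
a,b,w=pickle.load(open("ab4.pkl","rb"))
f=w["frame"].astype(int)
for row in (162,175,190,200): 
    print(row,f[row,194:270,2].tolist())
print(f[120:232,230,2].tolist())
E
```

```text
162 [47, 48, 50, 54, 54, 49, 51, 251, 254, 254, 254, 254, 254, 254, 254, 254, 254, 254, 254, 254, 250, 248, 252, 254, 254, 254, 254, 254, 254, 254, 254, 254, 254, 254, 254, 254, 254, 254, 254, 254, 254, 254, 254, 253, 248, 187, 114, 124, 182, 199, 197, 252, 254, 254, 254, 254, 254, 254, 254, 254, 254, 254, 254, 254, 254, 254, 251, 166, 28, 31, 51, 59, 61, 64, 62, 60]
175 [44, 50, 49, 53, 51, 52, 51, 53, 231, 253, 254, 254, 254, 254, 254, 254, 254, 254, 254, 254, 254, 254, 251, 252, 254, 254, 254, 254, 254, 254, 254, 254, 254, 254, 254, 254, 254, 254, 254, 254, 254, 254, 254, 254, 253, 246, 174, 111, 144, 185, 196, 251, 254, 254, 254, 254, 254, 254, 254, 254, 254, 254, 254, 254, 254, 254, 254, 220, 73, 31, 32, 34, 46, 58, 52, 56]
190 [51, 48, 51, 50, 53, 50, 49, 50, 51, 173, 252, 254, 254, 254, 254, 254, 254, 254, 254, 254, 254, 254, 254, 248, 250, 254, 254, 254, 254, 254, 254, 254, 254, 254, 254, 254, 254, 254, 254, 254, 254, 254, 254, 254, 254, 252, 243, 171, 109, 141, 186, 251, 254, 254, 254, 254, 254, 254, 254, 254, 254, 254, 254, 254, 254, 254, 254, 251, 172, 35, 30, 44, 51, 54, 
[... 224 characters left out ...]
54, 254, 250, 219, 141, 103, 175, 197, 251, 254, 254, 254, 254, 254, 254, 254, 254, 254, 254, 254, 254, 254, 254, 254, 226, 83, 31, 42, 51, 51, 54, 52]
[73, 73, 76, 75, 74, 75, 82, 180, 177, 177, 179, 182, 181, 250, 254, 254, 254, 254, 254, 254, 254, 254, 254, 254, 254, 254, 254, 254, 254, 187, 178, 182, 183, 186, 185, 182, 250, 253, 254, 254, 254, 254, 254, 254, 254, 254, 254, 254, 254, 254, 254, 254, 254, 254, 254, 254, 254, 254, 254, 254, 254, 254, 254, 254, 254, 254, 254, 254, 254, 254, 254, 254, 254, 254, 254, 254, 254, 254, 254, 254, 254, 254, 254, 254, 254, 254, 212, 198, 196, 197, 197, 196, 198, 196, 194, 195, 198, 195, 196, 196, 194, 197, 194, 197, 194, 195, 172, 58, 27, 25, 32, 30]
```

```bash
python3 - <<'E'
from h import *
import pickle
a,b,w=pickle.load(open("ab4.pkl","rb"))
e=onz(w,226.7,155.5,.066);p=onz(w,227,162,.066);q=onz(w,229.9,200,.066)
d=q-p;y=np.degrees(np.arctan2(d[1],d[0]));print(p,q,"yaw",y,"centre",e+d/np.linalg.norm(d)*.028)
print([np.linalg.norm(onz(w,x0,162,.066)-onz(w,x1,162,.066))*1e3 for x0,x1 in((214.8,239.2),)])
s=r.sense();print(s["tcp_pos"],np.degrees(np.arctan2(s["ee_rot"][1][1],s["ee_rot"][0][1])))
# height check: triangulate near end mid with scene (fin end corners mid)
E
```

```text
[ 0.415892   -0.22233666  0.066     ] [ 0.44431288 -0.21615546  0.066     ] yaw 12.270058939666544 centre [ 0.43855765 -0.21726205  0.066     ]
[np.float64(17.526305921541987)]
[ 0.43665247 -0.19450526  0.1723183 ] 99.74846868184072
```

```bash
python3 -m jog '{"rot":[[0,0,2.7],[0,0,0],[0,0,0],[0,0,0],[0,0,0],[0,0,0],[0,0,0],[0,0,0],[0,0,0],[0,0,0]],"delta_pos":[[2,-22.3,0],[0,0,0],[0,0,-25],[0,0,-25],[0,0,-25],[0,0,-18],[0,0,-8],[0,0,-3],[0,0,0],[0,0,0]],"grip":[60,60,60,60,60,60,60,60,60,60]}'
```

```text
time_s: 10.15
tcp_pos: [0.4387, -0.217, 0.0683]
ee_rot: [[-0.977, -0.215, 0.003], [-0.215, 0.977, -0.001], [-0.002, -0.001, -1.0]]
wrist_force: [0.3, 0.1, -0.2]
gripper_width: 0.598
```

```bash
python3 -m jog '{"rot":[[0,0,0],[0,0,0],[0,0,0],[0,0,0],[0,0,0],[0,0,0],[0,0,0],[0,0,0]],"delta_pos":[[0,0,-1.5],[0,0,0],[0,0,0],[0,0,0],[0,0,0],[0,0,0],[0,0,0],[0,0,0]],"grip":[60,0,0,0,0,0,0,0]}'; python3 -m jog '{"rot":[[0,0,0],[0,0,0],[0,0,0],[0,0,0],[0,0,0],[0,0,0],[0,0,0],[0,0,0]],"delta_pos":[[0,0,10],[0,0,25],[0,0,25],[0,0,25],[0,0,25],[0,0,25],[0,0,25],[0,0,0]],"grip":[0,0,0,0,0,0,0,0]}'
```

```text
time_s: 10.82
tcp_pos: [0.4376, -0.217, 0.0655]
ee_rot: [[-0.977, -0.214, -0.0], [-0.214, 0.977, 0.0], [0.0, 0.0, -1.0]]
wrist_force: [-0.0, 0.3, -1.4]
gripper_width: 0.208
time_s: 11.48
tcp_pos: [0.4401, -0.2178, 0.2306]
ee_rot: [[-0.977, -0.215, 0.01], [-0.215, 0.977, -0.003], [-0.009, -0.005, -1.0]]
wrist_force: [1.6, -0.5, -0.7]
gripper_width: 0.202
```

```bash
python3 -m jog '{"rot":[[0,0,-6],[0,0,-6],[0,0,-6],[0,0,-6],[0,0,-6],[0,0,-6],[0,0,0],[0,0,0]],"delta_pos":[[22,29.7,0],[22,29.7,0],[22,29.7,0],[22,29.7,0],[22,29.7,0],[22,29.7,0],[0,0,0],[0,0,0]],"grip":[0,0,0,0,0,0,0,0]}'
python3 - <<'E'
from h import *
import pickle
s=r.sense();print(s["tcp_pos"],np.degrees(np.arctan2(s["ee_rot"][1][1],s["ee_rot"][0][1])))
a,b=pickle.load(open("ab2.pkl","rb"));a2=cap("scene");b2=cap("side")
def shoulder(c,box):
    x0,y0,x1,y1=box;f=c["frame"][y0:y1,x0:x1];hsv=cv2.cvtColor(f,cv2.COLOR_RGB2HSV)
    m=cv2.inRange(hsv,(0,0,0),(179,255,60));return m
ims=[]
for c,(x,y) in ((a,(250,190)),(b,(210,160)),(a2,(250,170)),(b2,(210,120))):
    f=c["frame"][y:y+60,x:x+60,::-1];f=cv2.resize(f,(300,300),interpolation=cv2.INTER_CUBIC)
    cv2.putText(f,f"{x},{y}",(5,295),0,.4,(255,255,255));ims.append(f)
cv2.imwrite("pics/neck.png",np.vstack([np.hstack(ims[:2]),np.hstack(ims[2:])]))
E
```

```text
time_s: 12.15
tcp_pos: [0.5699, -0.0371, 0.2238]
ee_rot: [[-0.917, 0.398, -0.003], [0.398, 0.917, -0.0], [0.003, -0.001, -1.0]]
wrist_force: [-0.5, -0.2, -1.7]
gripper_width: 0.208
[ 0.56985704 -0.03710705  0.22384774] 66.52989275495095
```

View pics/neck.png

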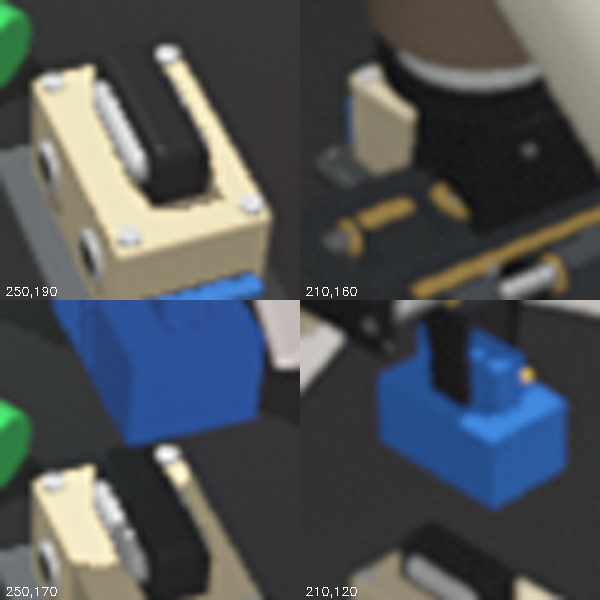

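```bash
python3 - <<'E'
from h import *
import pickle
a,b=pickle.load(open("ab2.pkl","rb"))
P=np.array([(260,206),(283.6,200.6),(300.4,230.6),(275.6,237.2)])-.4
X=np.array([onz(a,*p,.069) for p in P])[:,:2]*1e3
print(X,X.mean(0));d=X[3]-X[0]+X[2]-X[1];print(np.degrees(np.arctan2(d[1],d[0]))%180)
E
```

```text
[[525.782817   -46.57434688]
 [546.3975623    0.8476972 ]
 [626.31890598 -33.37968979]
 [606.62329564 -80.4062917 ]] [576.28064523 -39.87815779]
157.0543839812779
```

```bash
python3 -m jog '{"rot":[[0,0,0],[0,0,0],[0,0,0],[0,0,0],[0,0,0],[0,0,0]],"delta_pos":[[5.8,-2.4,0],[0,0,-25],[0,0,-20],[0,0,-10],[0,0,0],[0,0,0]],"grip":[0,0,0,0,0,0]}'
python3 - <<'E'
from h import *
s=r.sense();print(s["tcp_pos"],np.degrees(np.arctan2(s["ee_rot"][1][1],s["ee_rot"][0][1])))
a2=cap("scene");b2=cap("side");ims=[]
for c,(x,y) in ((a2,(245,170)),(b2,(205,140))):
    f=c["frame"][y:y+70,x:x+70,::-1];f=cv2.resize(f,(400,400),interpolation=cv2.INTER_CUBIC);ims.append(f)
cv2.imwrite("pics/neck2.png",np.hstack(ims))
for _ in range(3): cap("side"); print(np.round(r.sense()["tcp_pos"],4))
E
```

```text
time_s: 12.75
tcp_pos: [0.5755, -0.042, 0.1707]
ee_rot: [[-0.916, 0.401, -0.0], [0.401, 0.916, -0.001], [-0.0, -0.001, -1.0]]
wrist_force: [0.6, 0.3, -1.3]
gripper_width: 0.206
[ 0.57548486 -0.04203017  0.1707477 ] 66.34257424998349
[ 0.5763 -0.0414  0.1721]
[ 0.5762 -0.0413  0.172 ]
[ 0.576  -0.0412  0.1718]
```

View pics/neck2.png

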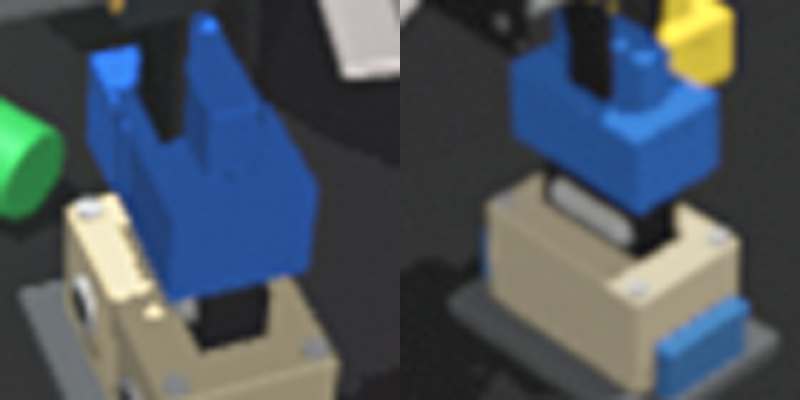

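The cap sits over the neck, aligned in both views. Nudge +1.5 mm in y and lower gently, watching the force.

```bash
python3 -m jog '{"rot":[[0,0,0],[0,0,0],[0,0,0],[0,0,0],[0,0,0],[0,0,0]],"delta_pos":[[0,1.5,0],[0,0,-5],[0,0,-4],[0,0,-3],[0,0,0],[0,0,0]],"grip":[0,0,0,0,0,0]}';python3 -m jog '{"rot":[[0,0,0],[0,0,0],[0,0,0],[0,0,0],[0,0,0]],"delta_pos":[[0,0,-3],[0,0,-3],[0,0,-2],[0,0,0],[0,0,0]],"grip":[0,0,0,0,0]}'
```

```text
time_s: 13.5
tcp_pos: [0.5752, -0.0397, 0.1581]
ee_rot: [[-0.916, 0.401, -0.001], [0.401, 0.916, -0.0], [0.001, -0.001, -1.0]]
wrist_force: [0.3, 1.2, -1.5]
gripper_width: 0.206
time_s: 13.92
tcp_pos: [0.5754, -0.0397, 0.1504]
ee_rot: [[-0.916, 0.401, -0.0], [0.401, 0.916, -0.0], [0.0, -0.0, -1.0]]
wrist_force: [-1.0, 0.4, -0.6]
gripper_width: 0.206
```

Rim is inside the neck region with no side load. Press on.

```bash
python3 -m jog '{"rot":[[0,0,0],[0,0,0],[0,0,0],[0,0,0],[0,0,0],[0,0,0],[0,0,0]],"delta_pos":[[0,0,-3],[0,0,-3],[0,0,-3],[0,0,-2],[0,0,-2],[0,0,0],[0,0,0]],"grip":[0,0,0,0,0,0,0]}';python3 -m jog '{"rot":[[0,0,0],[0,0,0],[0,0,0],[0,0,0],[0,0,0]],"delta_pos":[[0,0,-2],[0,0,-2],[0,0,-1],[0,0,0],[0,0,0]],"grip":[0,0,0,0,0]}'
```

```text
time_s: 14.5
tcp_pos: [0.5775, -0.0396, 0.1388]
ee_rot: [[-0.917, 0.4, 0.006], [0.4, 0.917, 0.0], [-0.005, 0.002, -1.0]]
wrist_force: [4.1, -0.8, -0.3]
gripper_width: 0.21
time_s: 14.92
tcp_pos: [0.5755, -0.0392, 0.1332]
ee_rot: [[-0.916, 0.401, 0.0], [0.401, 0.916, 0.0], [-0.0, 0.0, -1.0]]
wrist_force: [-0.6, 3.2, 5.1]
gripper_width: 0.205
```

```bash
python3 -m jog '{"rot":[[0,0,0],[0,0,0],[0,0,0],[0,0,0],[0,0,0]],"delta_pos":[[0,0,-1.5],[0,0,-1.5],[0,0,-1],[0,0,0],[0,0,0]],"grip":[0,0,0,0,0]}'
```

```text
time_s: 15.33
tcp_pos: [0.5755, -0.0392, 0.1332]
ee_rot: [[-0.917, 0.399, 0.002], [0.399, 0.917, -0.0], [-0.002, 0.0, -1.0]]
wrist_force: [-7.0, 4.9, 23.6]
gripper_width: 0.21
```

Bottomed out: 23.6 N with no further motion. Ease off, release, rise and check.

```bash
python3 -m jog '{"rot":[[0,0,0],[0,0,0],[0,0,0],[0,0,0],[0,0,0],[0,0,0],[0,0,0],[0,0,0],[0,0,0],[0,0,0]],"delta_pos":[[0,0,3],[0,0,0.5],[0,0,0],[0,0,0],[0,0,0],[0,0,0],[0,0,5],[0,0,20],[0,0,30],[0,0,30]],"grip":[0,60,60,60,60,60,60,60,60,60]}';python3 -m jog '{"rot":[[0,0,0],[0,0,0],[0,0,0],[0,0,0],[0,0,0],[0,0,0],[0,0,0]],"delta_pos":[[0,0,30],[0,0,30],[-20,-20,20],[-20,-20,0],[-20,-20,0],[0,0,0],[0,0,0]],"grip":[60,60,60,60,60,60,60]}'
python3 - <<'E'
from h import *
a2=cap("scene");b2=cap("side");ims=[]
for c,(x,y,w) in ((a2,(245,170,70)),(b2,(205,140,70)),(a2,(90,60,330)),(b2,(100,90,290))):
    f=c["frame"][y:y+w,x:x+w,::-1];f=cv2.resize(f,(300,300) if w<100 else (300,300),interpolation=cv2.INTER_CUBIC);ims.append(f)
cv2.imwrite("pics/end.png",np.vstack([np.hstack(ims[:2]),np.hstack(ims[2:])]))
E
```

```text
time_s: 16.17
tcp_pos: [0.5748, -0.0394, 0.2167]
ee_rot: [[-0.916, 0.401, -0.003], [0.401, 0.916, 0.0], [0.003, -0.001, -1.0]]
wrist_force: [0.8, 0.1, 0.4]
gripper_width: 0.596
time_s: 16.75
tcp_pos: [0.5148, -0.1001, 0.2973]
ee_rot: [[-0.916, 0.402, 0.001], [0.402, 0.916, 0.001], [-0.0, 0.001, -1.0]]
wrist_force: [0.8, -0.1, -0.3]
gripper_width: 0.6
```

View pics/end.png

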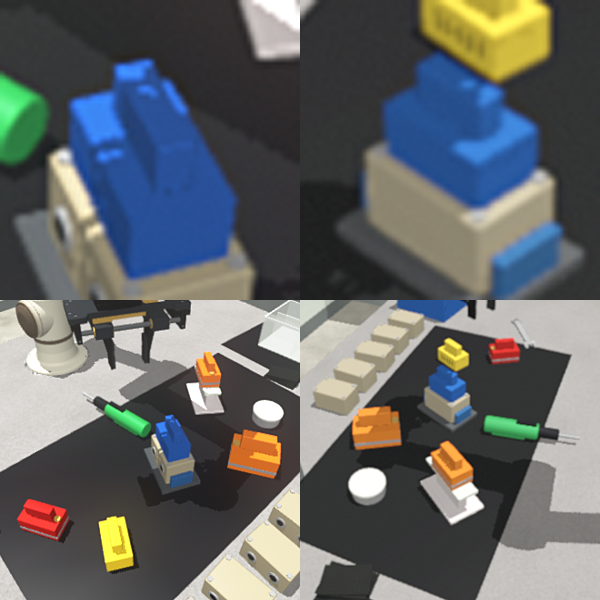

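The blue cap sits flush on the shoulder in both views, the orange cap stands on the rest, the bystanders haven't moved, and the gripper is clear.

```bash
python3 -c "
from station import finish_job
print(finish_job())"
```

```text
the job is handed in; nothing more can be done
None
```

The job is done and handed in at about 17 s of the 58 s allowed. I pulled the orange test cap straight up off the neck and stood it lengthwise on the white rest. I then pressed the blue transit cap onto the neck until it stopped.

**Blue cap:** the TCP stopped at 133.2 mm, against about 133.5 mm expected for fully home. Pressing further raised the force to 23.6 N with no more movement, and both final views show the cap flush on the valve.

**Orange cap:** it touched the rest at the height I expected, and in the final views it is standing on the bar with the gripper well clear.

**Bystanders:** by eye, the yellow cap, the tin and the screwdriver look unmoved; I did not measure their positions.

**Disagreements:** the two-camera heights came out 3 to 5 mm below the stated ones: rest top 64.8 against 70 mm, test cap fin top 129.6 against 134 mm, and blue fin top 62.9 against 66 mm. I used the stated heights, and contact on the rest and on the valve agreed with them. The two views also put the rest's centre about 6 mm apart. I used the value between them, and the cap looked centred on the bar.

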